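# Close the two-part biscuit mould on the step-bench

### The job

First take the spoon off the mould base and lay it to rest on the ceramic plate. Then take the mould cover by its wooden handle from the sloping rack and lower it gently over the two pins of the mould base until it lies flush, and let go. Do not bump or shift the canister, the box, the hook stand or the ceramic plate.

Things in the scene. Friction and masses are not known exactly. Their poses are not given: they have to be found in the camera images.
- base: mould base: fixed aluminium block 96 (x) x 156 (y) x 24 mm high, four cavities 8 mm deep, origin at the centre of its underside, z up. Two upright steel pins on its top at x = 0, y = -62 and +62 mm: 12 mm diameter, 26 mm tall above the top, the last 10 mm tapering to 5 mm. The spoon lies across it between the pins. It stands left or right, the rack on the other side
- pin0 (a point): tip of the pin at the base's -y end, 50 mm above the base's underside
- pin1 (a point): tip of the pin at the base's +y end, 50 mm above the base's underside
- cover: mould cover: loose aluminium plate 96 (x) x 156 (y) x 8 mm, 0.4 kg, origin at the centre of its underside, z out of its upper face. Two 14 mm through holes at x = 0, y = -62 and +62 mm; fits either way round. Central pine handle 20 (x) x 64 (y) x 42 mm tall, its top 50 mm from the underside. Starts on the rack, tilted 35 degrees about its y axis, its -x edge low
- cover_grip (a point): centre of the cover's handle, 30 mm from the cover's underside along its z axis
- rack: fixed wooden drying rack, origin on the bench under the cover's centre; its face slopes 35 degrees down towards its own -x (away from the robot), 62 mm high above the origin; sloping board 124 x 186 mm; two stubs at its low edge, level with the cover's upper face, hold the cover; overall 115 mm deep, 186 mm wide, 100 mm high
- spoon: loose steel spoon 155 mm long, lying flat; origin on its underside, x along its handle. Straight handle 10 mm wide, 8 mm thick, from x = -36 to +80 mm; round bowl 40 mm diameter, 10 mm high, centred at x = -55 mm
- dish: ceramic serving plate, round, shallow, 170 mm diameter, 18 mm high at the rim, loose, origin at the centre of its underside
- canister: bystander: screw-top aluminium canister, 80 mm diameter, 118 mm tall, just beyond the base as seen from the robot; origin at the centre of its underside
- tub: bystander: lidded white polypropylene box 85 x 120 x 70 mm, in front of the rack's low edge; origin at the centre of its underside
- hook: bystander: fixed hook stand, post 220 mm tall, with a hook reaching 70 mm to its -x near the top and a steel spring clip (30 mm wide) hanging from it down to 125 mm above the bench; origin at the foot of the post; farther back, beyond x = 0.80 m, the bench has a raised tread 80 mm high with things on it
Mind the look-alikes: they are no part of the job. Several things have the shape of the spoon; the one meant has the colours described above.

How it is judged:
By the outcome, as a careful person would: the job done as asked, in the order asked, and still so for the second after the job is handed in, with the robot touching nothing.
It also fails if it takes over 67 s, if anything falls off the work surface, if the arm or the gripper's body presses on something with over 40 N, if the wrist force passes 120 N, or if a joint passes its speed limit or range.

### The arm

A 6-joint arm with a two-finger parallel gripper is mounted at the origin on the work surface. World frame = base frame: x ahead of the robot, y to its left, z up, the work surface at z = 0. Lengths are in m, angles in rad, forces in N, time in s.
With the tool pointing down it reaches from about 0.35 to 0.775 m from the base axis. Payload 7.3 kg.
Tool frame: the origin (TCP) lies midway between the tips of the shut fingers; the grasp point (between the pads) lies 19 mm behind it (tcp_to_grasp is the distance from the TCP to the grasp point, in m); z points along the fingers, y is the line along which they close (so a half turn about z gives the same grasp; the last joint's range is limited). The gripper opens to 92 mm and grips with 3 to 60 N. Pads are 19 mm wide; open, the fingers measure 130 mm over their backs; the gripper's body (75 mm by 190 mm) begins 47 mm behind the grasp point.
Start: joints at [-0.146, 0.342, 1.524, -0, 1.275, -0.146], TCP at [0.525, 0, 0.227] pointing down, gripper open.
Joint ranges: [-2.53, 2.53], [-0.77, 2.02], [0.04, 2.7], [-1, 4.14], [0.28, 2.66], [-3.11, 3.11]. Speed limits (rad/s): [2.57, 2.57, 3.14, 3.14, 3.14, 3.14].

### API

Orientations are given as [roll, pitch, yaw] about the fixed x, y, z axes, in that order (R = Rz(yaw) Ry(pitch) Rx(roll)).
In Python, from cell import observe, read_camera, calibration, hand_in, tcp_to_grasp gives the robot as it stands.
- The arm moves only by the tool send_rows, never from a script. Its argument "targets" is a list of rows, each a list of 5 numbers: the opening, from 0 (shut) to 1 (fully open), then the shift along the world's x, y, z in m, then the turn about the world's z in rad. A call has 1 to 5 rows; each row shifts and turns the commanded pose from where the row before left it; what a row does not reach is not made up. A row lasts 1/10 s, in which the tool goes at most 50 mm and 8.59 degrees, less where a joint would pass 70% of its speed; a pose out of reach is approached as far as the arm can. A call is refused whole if a number of a shift passes 0.05 or a number of a turn 0.15, either way. A call with a gripper value outside its range is refused whole. The fingers move at their own pace and stop on an object; "grip_force" is the grip in N (left out, the last holds). Time passes only in rows, so rows that do not move let the fingers close. It gives the time, the measured TCP pose, the force, the opening and the grip force at its end, in the units of the state.
- observe(): the state, without advancing time (a new reading comes with each control period).
- read_camera(name): name is "scene" or "side" or "wrist"; returns (picture, depth): 400x640x3 uint8, red, green, blue; 400x640 float32, m along the optical axis (not along the pixel's ray), 0 where there is no reading.
- calibration(name): a dict with "intrinsics" (3x3 intrinsics, pixels), "world_to_cam" (4x4, takes a point from world to camera coordinates); the wrist camera has in their place "hand_eye" (4x4, takes a point from camera to tool coordinates, whose origin is the TCP and whose axes are the flange's). Camera axes: x right, y up, looking along -z (the intrinsics and any distortion apply to the point x, -y, -z); pixel columns grow to the right and rows downward; lengths in m; the calibration is good to about 2 mm. A picture is of the moment at which its call begins: read the wrist's pose just before it. calibration takes no time and is no camera call.
- hand_in(): hands the job in; it is judged then, once.
The state is a dict: "time": time; "qpos": joint angles; "qvel": joint speeds; "joint_efforts": joint torques, N m; "tool_pos": TCP position; "tool_rot": TCP orientation; "contact_force": force on the tool from outside, world axes, zero at the start; "torque": the same for the moment, N m; "opening": finger opening in m; "grip_force": force on a finger pad.
Only numpy, scipy, OpenCV 4.12 (cv2) and the standard library are available. Lean on these libraries where they do the work, as an engineer would, in place of code of your own. Each camera call takes 0.05 s, during which the arm holds its last target. There are 200 camera calls.

## Working session

There is one attempt and no reset: what is moved stays moved. The work goes in short steps, Python scripts to look and compute and a tool call to move; the robot and the scene stay as the last step left them, time stands still between calls to the robot, and variables do not carry over. Pictures are saved under pics/ and viewed, at most 10 in all, crops included, and the job is handed in when it is done.

Besides the shell and the picture viewer there is one more tool, called after "Emit:" by a JSON object that holds its "name" and its "arguments", one argument or row to a line. send_rows: Moves the arm, as the interface text tells. Its arguments: {"type":"object","properties":{"targets":{"type":"array","items":{"type":"array","items":{"type":"number"}}},"grip_force":{"type":"number"}},"required":["targets"]}

```bash
mkdir -p pics; ls; cat > h.py <<'E'
import numpy as np, cv2
from cell import observe, read_camera, calibration, hand_in, tcp_to_grasp
from scipy.spatial.transform import Rotation as R
def grab(n):
    s=observe(); p,d=read_camera(n); np.savez(f'{n}.npz',p=p,d=d,pos=s['tool_pos'],rot=s['tool_rot']); return p,d
def load(n):
    z=np.load(f'{n}.npz'); return z['p'],z['d'],z
def c2w(n,z=None):
    c=calibration(n)
    if n!='wrist': return np.linalg.inv(c['world_to_cam'])
    T=np.eye(4); T[:3,:3]=R.from_euler('xyz',z['rot']).as_matrix(); T[:3,3]=z['pos']
    return T@c['hand_eye']
def cloud(n,d,z=None):
    K=calibration(n)['intrinsics']; v,u=np.mgrid[:d.shape[0],:d.shape[1]]
    P=np.stack([(u-K[0,2])/K[0,0]*d,-(v-K[1,2])/K[1,1]*d,-d,np.ones_like(d)],-1)
    W=(P@c2w(n,z).T)[...,:3]; W[d==0]=np.nan; return W
def save(p,name): cv2.imwrite(f'pics/{name}.png',p[...,::-1])
E
python3 - <<'E'
from h import *
for n in ['scene','side','wrist']:
    p,d=grab(n); save(p,n+'0'); print(n,{k:(v.round(3).tolist() if hasattr(v,'round') else v) for k,v in calibration(n).items()}, (d>0).mean())
print(observe(), tcp_to_grasp)
E
```

```text
pics
scene {'intrinsics': [[510.428, 0.0, 316.267], [0.0, 510.428, 205.049], [0.0, 0.0, 1.0]], 'world_to_cam': [[-0.46, 0.888, -0.007, 0.179], [-0.773, -0.397, 0.495, 0.381], [0.437, 0.233, 0.869, -1.508], [0.0, 0.0, 0.0, 1.0]]} 0.9957421875
side {'intrinsics': [[422.66, 0.0, 325.988], [0.0, 422.66, 203.91], [0.0, 0.0, 1.0]], 'world_to_cam': [[0.981, -0.192, 0.005, -0.454], [0.105, 0.559, 0.822, -0.149], [-0.161, -0.806, 0.569, -1.183], [0.0, 0.0, 0.0, 1.0]]} 0.99601953125
wrist {'intrinsics': [[311.687, 0.0, 320.126], [0.0, 311.687, 198.694], [0.0, 0.0, 1.0]], 'hand_eye': [[0.001, 0.967, 0.255, 0.069], [1.0, -0.001, 0.001, -0.001], [0.001, 0.255, -0.967, -0.159], [0.0, 0.0, 0.0, 1.0]]} 0.98626953125
{'time': 0.15, 'qpos': array([-1.46007056e-01,  3.42586875e-01,  1.52475869e+00,  3.45056055e-05,
        1.27543316e+00, -1.46021664e-01]), 'qvel': array([-0.00087162, -0.00029659, -0.0021495 , -0.00168854, -0.00105938,
       -0.00056534]), 'joint_efforts': array([ 7.52666965e-04, -4.31470585e+01, -2.44352603e+01,  7.18239485e-02,
        5.38185902e-02, -1.32920518e-04]), 'tool_pos': array([5.24703697e-01, 7.27401376e-05, 2.26205644e-01]), 'tool_rot': array([-3.14042401e+00, -2.05225367e-04,  1.57080075e+00]), 'contact_force': array([-0.52426088, -0.00598619, -0.50241234]), 'torque': array([-0.01166906,  0.00259434,  0.00022774]), 'grip_force': 0.0, 'opening': 0.09217887174196868} 0.0188
```

View pics/scene0.png

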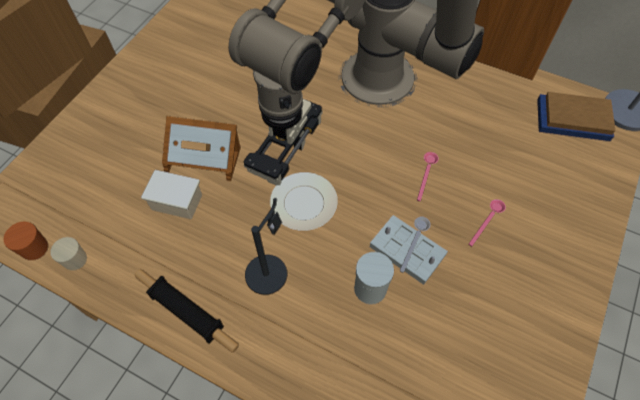

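View pics/side0.png

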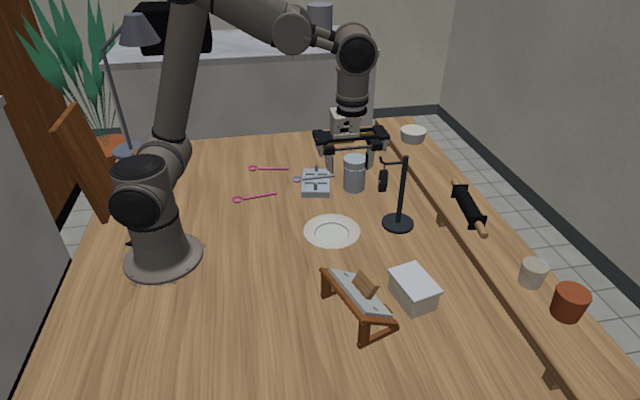

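The scene view shows the base at (408,247) with the grey spoon across it (bowl at 422,224), the canister at (373,277), the dish at (304,200) and the hook at (265,250). The rack and cover are at (200,145) and the tub at (172,195). The pink spoons are look-alikes. The side view agrees.

```bash
python3 - <<'E'
from h import *
p,d,_=load('scene'); W=cloud('scene',d)
for nm,u,v in [('base',384,232),('base',410,268),('bowl',422,224),('handle',410,255),('dish',304,203),('can',373,262),('cover',220,160),('handle',196,146),('tub',175,188),('hookpost',258,245),('clip',274,222),('bench',340,140),('pinA',390,226),('pinB',431,261)]:
    print(nm,W[v,u].round(3))
def desc(m,nm):
    n,l,s,c=cv2.connectedComponentsWithStats(m.astype(np.uint8)); i=1+s[1:,4].argmax(); q=W[l==i]
    r=cv2.minAreaRect(q[:,:2].astype(np.float32)*1000); print(nm,len(q),'mean',q.mean(0).round(4),'rect',np.round(r[0],1),np.round(r[1],1),round(r[2],1),q.min(0).round(3),q.max(0).round(3))
    return q
v,u=np.mgrid[:400,:640]
box=lambda a,b,c,e:(u>a)&(u<b)&(v>c)&(v<e)
z=W[...,2]
desc(box(360,460,205,290)&(abs(z-.024)<.004),'basetop')
desc(box(360,460,205,290)&(z>.028)&(z<.045),'above')
desc(box(350,400,250,310)&(z>.11),'can')
desc(box(260,345,165,235)&(z>.005)&(z<.025),'dish')
desc(box(140,205,170,220)&(z>.064)&(z<.076),'tubtop')
hsv=cv2.cvtColor(p,cv2.COLOR_RGB2HSV)
for a in [(205,146),(195,146),(170,130),(200,125),(384,240),(422,224),(405,265),(402,252)]: print(a,hsv[a[1],a[0]],p[a[1],a[0]])
big=np.hstack([cv2.resize(p[200:300,345:465],(400,333),interpolation=2),cv2.resize(p[105:185,150:246],(400,333),interpolation=2)])
save(big,'crop0')
E
```

```text
base [0.474 0.228 0.021]
base [0.533 0.319 0.024]
bowl [0.411 0.301 0.021]
handle [0.506 0.307 0.032]
dish [0.48  0.012 0.   ]
can [0.6   0.246 0.119]
cover [ 0.491 -0.223  0.051]
handle [ 0.508 -0.273  0.1  ]
tub [ 0.619 -0.267  0.067]
hookpost [0.7   0.029 0.182]
clip [0.642 0.034 0.19 ]
bench [ 0.259  0.006 -0.001]
pinA [0.452 0.234 0.02 ]
pinB [0.502 0.355 0.039]
basetop 804 mean [0.4811 0.2572 0.0232] rect [477.6 262.8] [89.9 98.4] 78.5 [0.42 0.21 0.02] [0.534 0.299 0.028]
above 277 mean [0.4679 0.3025 0.031 ] rect [475.4 298.5] [ 36.8 154.8] 87.6 [0.398 0.283 0.028] [0.553 0.319 0.038]
can 1072 mean [0.6134 0.256  0.1168] rect [612.3 256.1] [79.  79.3] 38.8 [0.572 0.216 0.11 ] [0.652 0.295 0.123]
dish 2015 mean [0.4774 0.0132 0.0112] rect [479.6  13.4] [169.1 161.8] 59.8 [ 0.398 -0.07   0.005] [0.566 0.097 0.023]
tubtop 1474 mean [ 0.6282 -0.2742  0.0686] rect [ 626.3 -276.1] [ 87.3 121.6] 12.7 [ 0.573 -0.342  0.064] [ 0.68  -0.208  0.076]
(205, 146) [ 18 126 146] [146 116  74]
(195, 146) [ 16 114 157] [157 125  87]
(170, 130) [ 13  46 134] [134 120 110]
(200, 125) [ 14 174 123] [123  79  39]
(384, 240) [ 98  27 169] [151 164 169]
(422, 224) [114  25 144] [130 133 144]
(405, 265) [109  25 141] [127 132 141]
(402, 252) [100  27 168] [150 162 168]
```

View pics/crop0.png

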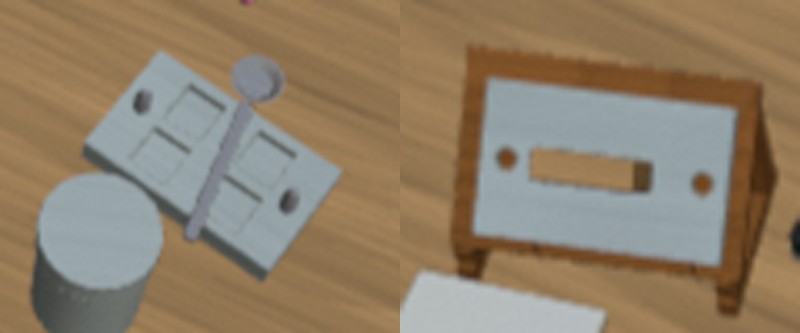

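The crop shows the pins at crop (143,101) and (289,201), the base-top corners at (160,50), (342,172), (263,280) and (84,147), and the spoon handle running from (247,105) to (192,237). The cover's holes are at (506,158) and (702,183).

```bash
cat >> h.py <<'E'
def ray(n,u,v,zp,z=None):
    K=calibration(n)['intrinsics']; T=c2w(n,z); dr=T[:3,:3]@np.array([(u-K[0,2])/K[0,0],-(v-K[1,2])/K[1,1],-1.]); o=T[:3,3]
    return o+dr*(zp-o[2])/dr[2]
E
python3 - <<'E'
from h import *
p,d,_=load('scene'); W=cloud('scene',d); s=100/333.
c=[ray('scene',345+a*s,200+b*s,.024)[:2] for a,b in [(160,50),(342,172),(263,280),(84,147)]]
c=np.array(c); print('corners',c.round(4).tolist(),'ctr',c.mean(0).round(4))
for i in range(4):
    e=c[(i+1)%4]-c[i]; print(np.linalg.norm(e).round(4),np.degrees(np.arctan2(e[1],e[0])).round(1))
for a,b in [(135,95),(150,100),(283,195),(298,198)]: print('pin',ray('scene',345+a*s,200+b*s,.05).round(4),ray('scene',345+a*s,200+b*s,.024).round(4))
for a,b in [(258,78),(247,105),(192,237)]: print('spoon',ray('scene',345+a*s,200+b*s,.032).round(4))
# cover plane
v,u=np.mgrid[:400,:640]; hsv=cv2.cvtColor(p,cv2.COLOR_RGB2HSV)
box=(u>155)&(u<240)&(v>110)&(v<178)
m=box&(hsv[...,0]>60)&(hsv[...,1]<60); n,l,st,_=cv2.connectedComponentsWithStats(m.astype(np.uint8)); m=l==1+st[1:,4].argmax()
m2=cv2.morphologyEx(m.astype(np.uint8),cv2.MORPH_CLOSE,np.ones((25,25)))
q=W[m]; c0=q.mean(0); U,S,Vt=np.linalg.svd(q-c0,full_matrices=False); N=Vt[2]*np.sign(Vt[2,2]); r=(q-c0)@N
k=abs(r)<.004; c0=q[k].mean(0); N=np.linalg.svd(q[k]-c0,full_matrices=False)[2][2]; N*=np.sign(N[2])
print('normal',N.round(3),'tilt',np.degrees(np.arccos(N[2])),'az',np.degrees(np.arctan2(N[1],N[0])))
ey=np.cross(N,[N[0],N[1],0]);ey/=np.linalg.norm(ey); ex=np.cross(ey,N)
t=np.stack([(q[k]-c0)@ex,(q[k]-c0)@ey],1).astype(np.float32)*1000
rr=cv2.minAreaRect(t); print(rr); ctr=c0+(rr[0][0]*ex+rr[0][1]*ey)/1000
print('top face centre',ctr.round(4),'grip',(ctr+N*.022).round(4),'holes')
h=box&(W@N-c0@N>.025); print('handle pts',W[h].mean(0).round(4),W[h].min(0).round(3),W[h].max(0).round(3),((W[h]-c0)@N).max(), ey)
def pl(uu,vv):
    a=ray('scene',uu,vv,0);b=ray('scene',uu,vv,.3);t=((c0-a)@N)/((b-a)@N);return a+t*(b-a)
H=[pl(150+(a-400)*96/400,105+b*80/333) for a,b in [(506,158),(702,183)]]; print(np.round(H,4),np.linalg.norm(H[0]-H[1]),((H[0]+H[1])/2).round(4))
E
```

```text
corners [[0.4223, 0.2291], [0.454, 0.3819], [0.555, 0.3619], [0.5195, 0.2119]] ctr [0.4877 0.2962]
0.1561 78.3
0.1029 -11.2
0.1542 -103.3
0.0987 170.0
pin [0.4782 0.2303 0.05  ] [0.4647 0.2276 0.024 ]
pin [0.477  0.2413 0.05  ] [0.4635 0.2388 0.024 ]
pin [0.5025 0.3511 0.05  ] [0.4896 0.3513 0.024 ]
pin [0.4999 0.361  0.05  ] [0.4869 0.3614 0.024 ]
spoon [0.4157 0.3019 0.032 ]
spoon [0.4396 0.3029 0.032 ]
spoon [0.5515 0.307  0.032 ]Traceback (most recent call last):
  File "<stdin>", line 14, in <module>
    u, s, vh = gufunc(a, signature=signature)
               ~~~~~~^^^^^^^^^^^^^^^^^^^^^^^^
    raise LinAlgError("SVD did not converge")
numpy.linalg.LinAlgError: SVD did not converge
```

```bash
python3 - <<'E'
from h import *
p,d,_=load('scene'); W=cloud('scene',d)
v,u=np.mgrid[:400,:640]; hsv=cv2.cvtColor(p,cv2.COLOR_RGB2HSV)
box=(u>155)&(u<240)&(v>110)&(v<178)&np.isfinite(W[...,2])
m=box&(hsv[...,0]>60)&(hsv[...,1]<60); n,l,st,_=cv2.connectedComponentsWithStats(m.astype(np.uint8)); m=l==1+st[1:,4].argmax()
q=W[m]; k=np.ones(len(q),bool)
for _ in range(3):
    c0=q[k].mean(0); N=np.linalg.svd(q[k]-c0,full_matrices=False)[2][2]; N*=np.sign(N[2]); k=abs((q-c0)@N)<.004
print('normal',N.round(3),'tilt',np.degrees(np.arccos(N[2])),'az',np.degrees(np.arctan2(N[1],N[0])),k.mean())
ey=np.cross(N,[N[0],N[1],0]);ey/=np.linalg.norm(ey); ex=np.cross(ey,N)
t=np.stack([(q[k]-c0)@ex,(q[k]-c0)@ey],1).astype(np.float32)*1000
rr=cv2.minAreaRect(t); print(rr); ctr=c0+(rr[0][0]*ex+rr[0][1]*ey)/1000
print('top face centre',ctr.round(4),'grip',(ctr+N*.022).round(4),ey)
h=box&((W-c0)@N>.03)&(hsv[...,0]<30); g=W[h]; print('handle pts',len(g),'along',((g-ctr)@ey).min(),((g-ctr)@ey).max(),'x',((g-ctr)@ex).min(),((g-ctr)@ex).max(),'h',((g-ctr)@N).max())
def pl(uu,vv):
    a=ray('scene',uu,vv,0);b=ray('scene',uu,vv,.3);t=((c0-a)@N)/((b-a)@N);return a+t*(b-a)
H=[pl(150+(a-400)*96/400,105+b*80/333) for a,b in [(506,158),(702,183)]]; M=(H[0]+H[1])/2; print(np.round(H,4),np.linalg.norm(H[0]-H[1]),M.round(4),'grip',(M+N*.022).round(4))
E
```

```text
normal [0.542 0.179 0.821] tilt 34.81245322945637 az 18.264539681022868 0.8806209850107066
((-0.2996406555175781, -1.0234832763671875), (156.3723602294922, 93.48792266845703), 89.89098358154297)
top face centre [ 0.4876 -0.2869  0.0674] grip [ 0.4995 -0.2829  0.0855] [-0.3134048   0.94961963  0.        ]
handle pts 209 along -0.08484889362282283 0.03160688363237399 x -0.008930557730575689 0.07885121510733824 h 0.060085914417357104
[[ 0.5071 -0.345   0.0673]
 [ 0.4681 -0.2272  0.0673]] 0.12406607051502451 [ 0.4876 -0.2861  0.0673] grip [ 0.4995 -0.2822  0.0854]
```

Emit:
{"name": "send_rows", "arguments": {
  "targets": [
    [1,-0.02,0.05,0.02,-0.15],
    [1,-0.02,0.05,0.02,-0.15],
    [1,-0.02,0.05,0,-0.15],
    [1,-0.01,0.05,0,-0.15],
    [1,-0.01,0.04,0,-0.15]
  ]
}}

```text
time: 0.65
tool_pos: [0.4578, 0.2058, 0.2597]
tool_rot: [3.141, -0.0, 0.878]
contact_force: [0.7, -0.0, -0.6]
opening: 0.0919
grip_force: 0.0
```

Emit:
{"name": "send_rows", "arguments": {
  "targets": [
    [1,0,0.03,0,-0.15],
    [1,0,0.02,0,-0.15],
    [1,0,0,0,-0.15],
    [1,0,0,0,-0.15],
    [1,0,0,0,-0.15]
  ]
}}

```text
time: 1.15
tool_pos: [0.4583, 0.2542, 0.2591]
tool_rot: [3.141, 0.001, 0.127]
contact_force: [0.5, 0.2, 0.4]
opening: 0.0922
grip_force: 0.0
```

```bash
python3 - <<'E'
from h import *
p,d=grab('wrist'); save(p,'wrist1'); s=observe(); print(s['tool_pos'],s['tool_rot'],s['qpos'])
E
```

```text
[0.45839218 0.25406438 0.25917238] [3.14121058e+00 7.69019888e-04 1.19585172e-01] [ 3.59919196e-01  3.17206645e-01  1.46907884e+00 -1.92459913e-04
  1.35614503e+00  1.81117128e+00]
```

View pics/wrist1.png

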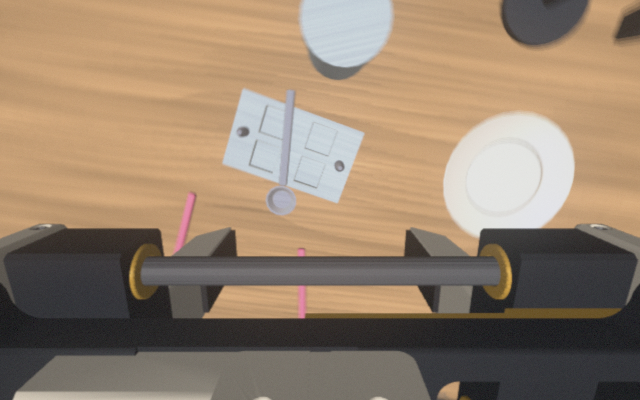

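The wrist view shows the base corners at about (243,90), (364,131), (338,202) and (223,163), and the pins at about (242,131) and (340,166). The spoon's bowl is at (281,200) and its handle end at (291,91). The dish is at (508,177) and the canister top at (346,22).

```bash
python3 - <<'E'
from h import *
p,d,z=load('wrist'); W=cloud('wrist',d,z)
hsv=cv2.cvtColor(p,cv2.COLOR_RGB2HSV); v,u=np.mgrid[:400,:640]
m=(u>215)&(u<372)&(v>82)&(v<220)&(hsv[...,0]>75)&(hsv[...,0]<140)
fin=np.isfinite(W[...,2])
bt=m&fin&(W[...,2]>.012)&(W[...,2]<.06)&~(np.hypot(u-281,v-200)<19)
bt=cv2.morphologyEx(bt.astype(np.uint8),cv2.MORPH_OPEN,np.ones((13,13)))
n,l,st,_=cv2.connectedComponentsWithStats(bt); i=1+st[1:,4].argmax(); cs,_=cv2.findContours((l==i).astype(np.uint8),0,1)
c=np.array([ray('wrist',a,b,.024,z)[:2]*1000 for a,b in max(cs,key=len)[:,0]],np.float32)
r=cv2.minAreaRect(c); print('base rect',np.round(r[0],1),np.round(r[1],1),r[2])
c=np.array([ray('wrist',a,b,.024,z)[:2] for a,b in [(243,90),(364,131),(338,202),(223,163)]]); print(c.round(4).tolist(),c.mean(0))
# pins: dark blobs
g=p.mean(-1)
for cu,cv_ in [(242,131),(340,166)]:
    k=(np.hypot(u-cu,v-cv_)<12)&(g<135); ys,xs=np.nonzero(k); print('pin px',xs.min(),xs.max(),ys.min(),ys.max(),len(xs),ray('wrist',xs.mean(),ys.mean(),.037,z).round(4))
    kk=(np.hypot(u-cu,v-cv_)<12)&fin&(W[...,2]>.036); print('  cloud',kk.sum(),W[kk].mean(0).round(4),W[kk].max(0).round(4))
print('bench',np.nanmedian(W[60:90,100:200,2]),'top',np.nanmedian(W[140:150,325:330,2]),W[148,340])
for a,b,zz in [(281,200,.034),(286,180,.032),(291,91,.032),(508,177,.0),(346,22,.118)]: print((a,b),ray('wrist',a,b,zz,z).round(4), W[b,a].round(4))
E
```

```text
base rect [483.8 293.3] [154.6  97.5] 77.82833099365234
[[0.5434, 0.3589], [0.5145, 0.2075], [0.4203, 0.2265], [0.4525, 0.3784]] [0.4826707  0.29283359]
pin px 240 248 128 135 57 [0.4959 0.3513 0.037 ]
  cloud 86 [0.4952 0.3525 0.0453] [0.5001 0.3582 0.0523]
pin px 336 343 161 170 30 [0.4713 0.2317 0.037 ]
  cloud 80 [0.4711 0.2333 0.0454] [0.4758 0.2384 0.052 ]
bench 0.0005156333969528748 top 0.016673326080095807 [0.49019501 0.23403519 0.02506825]
(281, 200) [0.4163 0.2999 0.034 ] [0.4147 0.3004 0.0285]
(286, 180) [0.4425 0.2963 0.032 ] [0.4423 0.2964 0.031 ]
(291, 91) [0.5491 0.3011 0.032 ] [0.549  0.301  0.0333]
(508, 177) [ 0.4784 -0.0005  0.    ] [0.4791 0.0037 0.0066]
(346, 22) [0.6062 0.2515 0.118 ] [0.6062 0.2515 0.1178]
```

Emit:
{"name": "send_rows", "arguments": {
  "targets": [
    [0.4,0,0.022,0,-0.04],
    [0.4,0,0.022,0,-0.035],
    [0.4,0,0,-0.04,0],
    [0.4,0,0,-0.04,0],
    [0.4,0,0,-0.04,0]
  ]
}}

```text
time: 1.7
tool_pos: [0.4584, 0.2981, 0.1382]
tool_rot: [-3.141, -0.0, 0.062]
contact_force: [0.5, -0.7, -0.5]
opening: 0.0564
grip_force: 0.0
```

Emit:
{"name": "send_rows", "arguments": {
  "targets": [
    [0.4,0,0,-0.02,0],
    [0.4,0,0,0,0]
  ]
}}

```text
time: 1.9
tool_pos: [0.4566, 0.297, 0.1163]
tool_rot: [3.139, 0.007, 0.06]
contact_force: [0.4, 0.4, -0.1]
opening: 0.0409
grip_force: 0.0
```

```bash
python3 - <<'E'
from h import *
p,d=grab('wrist'); save(p,'wrist2'); s=observe(); print(s['tool_pos'],s['tool_rot'],s['opening'])
E
```

```text
[0.45794773 0.29759231 0.11853562] [3.14037098e+00 2.91780594e-03 5.98467229e-02] 0.03834249772067952
```

View pics/wrist2.png

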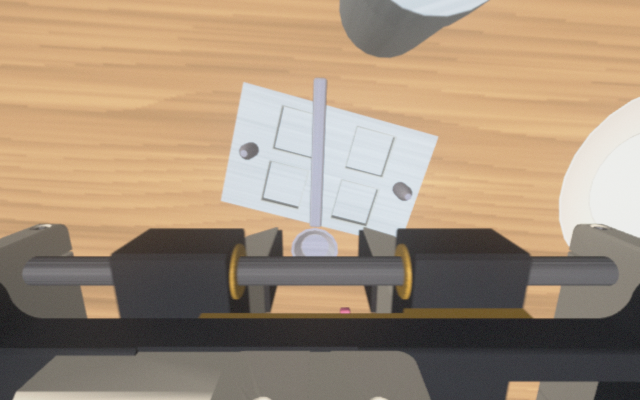

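Seen from lower down, the spoon handle runs from (320,80) to (316,226), centred between the fingers. The pin tops are near (248,150) and (402,191).

```bash
python3 - <<'E'
from h import *
p,d,z=load('wrist'); W=cloud('wrist',d,z); v,u=np.mgrid[:400,:640]
for a,b in [(320,82),(319,150),(316,215)]: print(ray('wrist',a,b,.032,z).round(4),W[b,a].round(4))
P=[]
for cu,cv_ in [(248,150),(402,191)]:
    kk=(np.hypot(u-cu,v-cv_)<16)&(W[...,2]>.034); q=W[kk]; t=q[q[:,2]>.045]; r=cv2.minEnclosingCircle(q[:,:2].astype(np.float32)); P.append(np.array(r[0]))
    print('pin',len(q),q.mean(0).round(4),t.mean(0).round(4),len(t),r)
print((P[0]+P[1])/2,P[0]-P[1])
c=np.array([ray('wrist',a,b,.024,z)[:2] for a,b in [(245,83),(437,136),(222,202)]]); print(c, (c[1]+c[2])/2)
E
```

```text
[0.5476 0.3032 0.032 ] [0.5475 0.3032 0.0337]
[0.4982 0.301  0.032 ] [0.4984 0.301  0.0337]
[0.4453 0.3003 0.032 ] [0.4452 0.3003 0.0318]
pin 226 [0.4957 0.3528 0.0449] [0.4952 0.3536 0.0487] 110 ((0.4934687614440918, 0.35391998291015625), 0.0060950350016355515)
pin 220 [0.4716 0.2349 0.0446] [0.4709 0.234  0.0484] 109 ((0.4702325463294983, 0.23310235142707825), 0.006130788009613752)
[0.48185065 0.29351117] [0.02323622 0.12081763]
[[0.54419943 0.35980299]
 [0.51394735 0.20844208]
 [0.44934209 0.37914915]] [0.48164472 0.29379562]
```

Emit:
{"name": "send_rows", "arguments": {
  "targets": [
    [0.4,0,0.003,-0.03,-0.015],
    [0.4,0,0,-0.03,0],
    [0.4,0,0,-0.02,0],
    [0.4,0,0,-0.01,0],
    [0.4,0,0,0,0]
  ],
  "grip_force": 15
}}

```text
time: 2.45
tool_pos: [0.4589, 0.3011, 0.0298]
tool_rot: [3.142, -0.0, 0.044]
contact_force: [-0.2, 0.3, 0.6]
opening: 0.0369
grip_force: 0.0
```

Emit:
{"name": "send_rows", "arguments": {
  "targets": [
    [0.4,0,0,-0.002,0],
    [0,0,0,0,0],
    [0,0,0,0,0],
    [0,0,0,0,0],
    [0,0,0,0,0]
  ],
  "grip_force": 25
}}

```text
time: 2.95
tool_pos: [0.4588, 0.301, 0.028]
tool_rot: [-3.141, -0.001, 0.043]
contact_force: [0.1, -0.9, 3.4]
opening: 0.0097
grip_force: 24.7
```

Emit:
{"name": "send_rows", "arguments": {
  "targets": [
    [0,0,0,0,0],
    [0,0,0,0.01,0],
    [0,0,0,0.02,0],
    [0,0,0,0.02,0],
    [0,0,0,0,0]
  ]
}}

```text
time: 3.45
tool_pos: [0.4602, 0.3018, 0.0804]
tool_rot: [-3.14, -0.005, 0.043]
contact_force: [-0.4, 1.0, -0.4]
opening: 0.0092
grip_force: 25.0
```

Emit:
{"name": "send_rows", "arguments": {
  "targets": [
    [0,0,-0.03,0.02,0],
    [0,0,-0.05,0,0],
    [0,0,-0.05,0,0],
    [0,0,-0.05,0,0],
    [0,0.003,-0.04,0,0]
  ]
}}

```text
time: 3.95
tool_pos: [0.4605, 0.0787, 0.0971]
tool_rot: [3.141, 0.001, 0.043]
contact_force: [-0.1, 0.4, -0.1]
opening: 0.0096
grip_force: 25.0
```

Emit:
{"name": "send_rows", "arguments": {
  "targets": [
    [0,0,-0.04,0,0],
    [0,0,-0.02,0,0],
    [0,0,-0.01,0,0],
    [0,0,0,0,0],
    [0,0,0,0,0]
  ]
}}

```text
time: 4.45
tool_pos: [0.4614, 0.0117, 0.0973]
tool_rot: [-3.141, 0.0, 0.043]
contact_force: [0.1, 0.1, -0.2]
opening: 0.0093
grip_force: 25.0
```

```bash
python3 - <<'E'
from h import *
p,d=grab('wrist'); save(p,'wrist3'); s=observe(); print(s['tool_pos'],s['tool_rot'],s['opening'],s['grip_force'])
E
```

```text
[0.46146458 0.01199009 0.09737403] [-3.14132789e+00  3.54871697e-04  4.39891103e-02] 0.008963632912098115 24.978932440280914
```

View pics/wrist3.png

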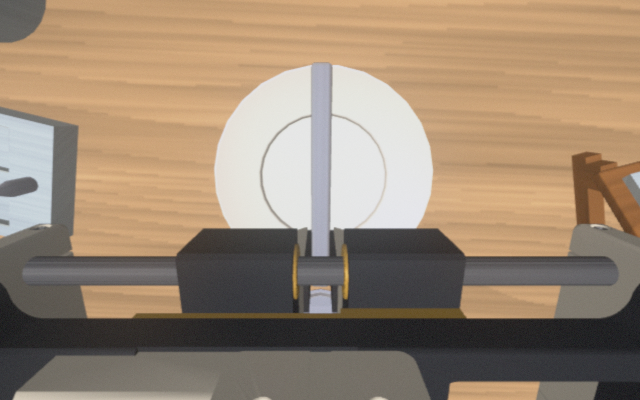

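The spoon is held over the dish. The dish's rim spans u 215–433 with its top at v≈65; I'll cast it onto z=18 mm.

```bash
python3 - <<'E'
from h import *
p,d,z=load('wrist'); W=cloud('wrist',d,z); hsv=cv2.cvtColor(p,cv2.COLOR_RGB2HSV)
v,u=np.mgrid[:400,:640]
m=((u>200)&(u<445)&(v>50)&(v<228)&(hsv[...,1]<40)&(p.min(-1)>150)).astype(np.uint8)
cs,_=cv2.findContours(m,0,1); c=max(cs,key=cv2.contourArea)[:,0]; c=c[(c[:,1]<200)]
X=np.array([ray('wrist',a,b,.018,z)[:2] for a,b in c])
from scipy.optimize import least_squares
f=least_squares(lambda t:np.hypot(X[:,0]-t[0],X[:,1]-t[1])-t[2],[.48,.01,.085],loss='soft_l1',f_scale=.002); print(f.x,abs(f.fun).mean(),len(X))
print('spoon end',ray('wrist',321,64,.097,z),W[80,321],W[100:200,321,2].round(3)[::20])
print('dish z', W[170,[230,260,280,300,350,380,400,420]].round(3).tolist())
E
```

```text
[0.47967843 0.01104202 0.08429615] 0.0010443216679168524 403
spoon end [0.55279815 0.01611337 0.097     ] [0.54502622 0.01578519 0.10327068] [0.102 0.102 0.102 0.103 0.103]
dish z [[0.485, 0.084, 0.015], [0.485, 0.062, 0.009], [0.485, 0.046, 0.007], [0.486, 0.03, 0.006], [0.488, -0.011, 0.006], [0.489, -0.035, 0.005], [0.491, -0.049, 0.012], [0.492, -0.064, 0.015]]
```

Emit:
{"name": "send_rows", "arguments": {
  "targets": [
    [0,0.006,0,-0.02,0],
    [0,0,0,-0.03,0],
    [0,0,0,-0.015,0],
    [0,0,0,-0.006,0],
    [0,0,0,0,0]
  ]
}}

```text
time: 5.0
tool_pos: [0.4672, 0.0119, 0.026]
tool_rot: [-3.141, 0.001, 0.044]
contact_force: [-0.2, -0.6, -0.8]
opening: 0.0092
grip_force: 25.0
```

Emit:
{"name": "send_rows", "arguments": {
  "targets": [
    [0,0,0,-0.003,0],
    [0,0,0,0,0]
  ]
}}

```text
time: 5.2
tool_pos: [0.4681, 0.0111, 0.0241]
tool_rot: [3.141, -0.001, 0.043]
contact_force: [-0.3, -0.1, -0.9]
opening: 0.0092
grip_force: 25.0
```

Emit:
{"name": "send_rows", "arguments": {
  "targets": [
    [0,0,0,-0.002,0],
    [0,0,0,0,0]
  ]
}}

```text
time: 5.4
tool_pos: [0.4678, 0.0109, 0.0218]
tool_rot: [3.141, -0.001, 0.043]
contact_force: [1.2, -0.3, -1.1]
opening: 0.0094
grip_force: 25.0
```

Emit:
{"name": "send_rows", "arguments": {
  "targets": [
    [0,0,0,-0.002,0],
    [0,0,0,0,0]
  ]
}}

```text
time: 5.6
tool_pos: [0.4677, 0.0109, 0.0195]
tool_rot: [3.141, -0.0, 0.043]
contact_force: [-0.5, 0.1, 0.1]
opening: 0.0093
grip_force: 25.0
```

Emit:
{"name": "send_rows", "arguments": {
  "targets": [
    [0,0,0,-0.002,0],
    [0,0,0,0,0]
  ]
}}

```text
time: 5.8
tool_pos: [0.4677, 0.0109, 0.0178]
tool_rot: [3.141, -0.0, 0.043]
contact_force: [-1.4, 0.1, 4.5]
opening: 0.0093
grip_force: 25.0
```

Emit:
{"name": "send_rows", "arguments": {
  "targets": [
    [0.1,0,0,0,0],
    [0.2,0,0,0,0],
    [0.3,0,0,0,0],
    [0.3,0,0,0,0],
    [0.3,0,0,0.005,0]
  ]
}}

```text
time: 6.3
tool_pos: [0.4671, 0.011, 0.0221]
tool_rot: [-3.141, 0.002, 0.043]
contact_force: [0.2, 0.6, 0.4]
opening: 0.0268
grip_force: 0.0
```

Emit:
{"name": "send_rows", "arguments": {
  "targets": [
    [0.3,0,0,0.03,0],
    [0.5,0,0,0.05,0],
    [0.8,0,0,0.05,0],
    [1,0,0,0.05,0],
    [1,0,-0.04,0.02,0.05]
  ]
}}

```text
time: 6.8
tool_pos: [0.4693, -0.0269, 0.2278]
tool_rot: [3.14, -0.008, 0.099]
contact_force: [1.3, -0.2, 0.0]
opening: 0.0549
grip_force: 0.0
```

```bash
python3 - <<'E'
from h import *
p,d=grab('wrist'); save(p,'wrist4'); s=observe(); print(s['tool_pos'],s['tool_rot'],s['opening'],s['grip_force'])
E
```

```text
[ 0.47028823 -0.0338876   0.22910065] [ 3.13477817 -0.01007966  0.09908746] 0.05854687428041883 0.0
```

View pics/wrist4.png

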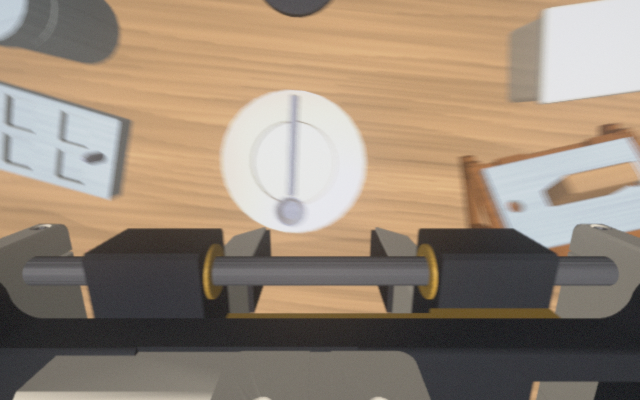

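The spoon lies inside the plate, with its bowl at (290,211) and its handle end at (294,96). Next I move over the rack.

Emit:
{"name": "send_rows", "arguments": {
  "targets": [
    [1,0.005,-0.05,0,0.06],
    [1,0.005,-0.05,0,0.06],
    [1,0.005,-0.05,0,0.06],
    [1,0.005,-0.05,0,0.04],
    [1,0.005,-0.03,0,0]
  ]
}}

```text
time: 7.35
tool_pos: [0.492, -0.2615, 0.2222]
tool_rot: [3.141, 0.001, 0.311]
contact_force: [0.3, 1.6, 0.2]
opening: 0.0914
grip_force: 0.0
```

Emit:
{"name": "send_rows", "arguments": {
  "targets": [
    [1,0,-0.018,0,0],
    [1,0,0,-0.02,0],
    [1,0,0,0,0],
    [1,0,0,0,0],
    [1,0,0,0,0]
  ]
}}

```text
time: 7.85
tool_pos: [0.4929, -0.2754, 0.2035]
tool_rot: [3.141, -0.001, 0.314]
contact_force: [0.2, -0.3, -0.7]
opening: 0.092
grip_force: 0.0
```

```bash
python3 - <<'E'
from h import *
p,d=grab('wrist'); save(p,'wrist5'); s=observe(); print(s['tool_pos'],s['tool_rot'],s['opening'])
E
```

```text
[ 0.49292764 -0.27544942  0.20355358] [ 3.14047689e+00 -7.96946792e-04  3.14051700e-01] 0.09185000751924069
```

View pics/wrist5.png

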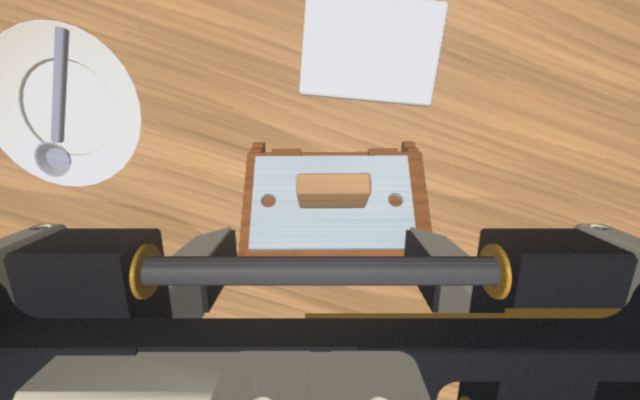

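The cover is level in view, with its holes at (268,200) and (396,200) and the handle top at u 297–370, v 174–192.

```bash
python3 - <<'E'
from h import *
p,d,z=load('wrist'); W=cloud('wrist',d,z); v,u=np.mgrid[:400,:640]; hsv=cv2.cvtColor(p,cv2.COLOR_RGB2HSV)
m=(u>245)&(u<420)&(v>154)&(v<248)&(hsv[...,0]>75)&(hsv[...,0]<140)&np.isfinite(W[...,2])
m=cv2.erode(m.astype(np.uint8),np.ones((3,3)))>0
q=W[m]; k=np.ones(len(q),bool)
for _ in range(4):
    c0=q[k].mean(0); N=np.linalg.svd(q[k]-c0,full_matrices=False)[2][2]; N*=np.sign(N[2]); k=abs((q-c0)@N)<.004
print('tilt',np.degrees(np.arccos(N[2])),'az',np.arctan2(N[1],N[0]),k.mean())
def pl(uu,vv,h=0):
    a=ray('wrist',uu,vv,0,z);b=ray('wrist',uu,vv,.3,z);t=((c0+N*h-a)@N)/((b-a)@N);return a+t*(b-a)
H=[pl(268,200),pl(396,199.5)]; M=(H[0]+H[1])/2; print(np.round(H,4),np.linalg.norm(H[0]-H[1]),M.round(4),'grip',(M+N*.022).round(4),'az',np.arctan2(*(H[0]-H[1])[1::-1]))
C=[pl(a,b) for a,b in [(256,155),(410,155),(417,249),(249,249)]]; print('corner ctr',np.mean(C,0).round(4),[np.linalg.norm(C[i]-C[i-1]).round(4) for i in range(4)])
T=[pl(a,b,.042) for a,b in [(298,174),(369,174),(370,192),(297,192)]]; print('handle top ctr',np.mean(T,0).round(4),[np.linalg.norm(T[i]-T[i-1]).round(4) for i in range(4)],'grip',(np.mean(T,0)-.02*N).round(4))
E
```

```text
tilt 35.08485625297287 az 0.3191888703483724 1.0
[[ 0.4666 -0.2297  0.0695]
 [ 0.5056 -0.3478  0.0695]] 0.12443401858685442 [ 0.4861 -0.2888  0.0695] grip [ 0.4981 -0.2848  0.0875] az 1.889287851562343
corner ctr [ 0.4867 -0.2896  0.0693] [np.float64(0.0972), np.float64(0.1581), np.float64(0.0971), np.float64(0.1543)]
handle top ctr [ 0.5088 -0.2811  0.104 ] [np.float64(0.0165), np.float64(0.0607), np.float64(0.0165), np.float64(0.061)] grip [ 0.4979 -0.2847  0.0876]
```

Emit:
{"name": "send_rows", "arguments": {
  "targets": [
    [1,0.0065,-0.009,-0.03,0.005],
    [1,0,0,-0.04,0],
    [1,0,0,-0.035,0],
    [1,0,0,-0.02,0],
    [1,0,0,0,0]
  ]
}}

```text
time: 8.4
tool_pos: [0.4978, -0.2836, 0.0753]
tool_rot: [-3.137, 0.003, 0.319]
contact_force: [-0.2, -0.2, -0.6]
opening: 0.0919
grip_force: 0.0
```

Emit:
{"name": "send_rows", "arguments": {
  "targets": [
    [1,0,0,-0.008,0],
    [1,0,0,0,0]
  ]
}}

```text
time: 8.6
tool_pos: [0.4995, -0.2852, 0.0703]
tool_rot: [3.14, -0.001, 0.318]
contact_force: [0.2, -1.0, -0.7]
opening: 0.0918
grip_force: 0.0
```

Emit:
{"name": "send_rows", "arguments": {
  "targets": [
    [0.6,0,0,0,0],
    [0.6,0,0,0,0],
    [0.6,0,0,0,0],
    [0.6,0,0,0,0],
    [0.6,0,0,0,0]
  ],
  "grip_force": 20
}}

```text
time: 9.1
tool_pos: [0.4992, -0.2852, 0.0699]
tool_rot: [3.141, -0.0, 0.318]
contact_force: [-0.0, -0.2, 2.4]
opening: 0.0637
grip_force: 20.0
```

Emit:
{"name": "send_rows", "arguments": {
  "targets": [
    [0.6,0,0,0.003,0],
    [0.6,0,0,0.005,0],
    [0.6,0,0,0.01,0],
    [0.6,0,0,0.01,0],
    [0.6,0,0,0,0]
  ]
}}

```text
time: 9.6
tool_pos: [0.5, -0.2857, 0.0996]
tool_rot: [3.139, -0.002, 0.318]
contact_force: [0.3, -0.1, -4.8]
opening: 0.0634
grip_force: 20.0
```

Emit:
{"name": "send_rows", "arguments": {
  "targets": [
    [0.6,0,0,0.03,0],
    [0.6,0,0,0.04,0],
    [0.6,0,0,0.03,0],
    [0.6,0,0,0,0],
    [0.6,0,0,0,0]
  ]
}}

```text
time: 10.1
tool_pos: [0.4988, -0.2848, 0.1972]
tool_rot: [3.141, -0.0, 0.318]
contact_force: [-0.6, 0.7, -5.7]
opening: 0.0637
grip_force: 20.0
```

```bash
cat > tilt.py <<'E'
from h import *
p,d=grab('wrist'); p,d,z=load('wrist'); save(p,'tilt')
Z=dict(pos=np.zeros(3),rot=np.zeros(3)); W=cloud('wrist',d,Z)  # tool frame
v,u=np.mgrid[:400,:640]; hsv=cv2.cvtColor(p,cv2.COLOR_RGB2HSV)
m=(u>150)&(u<490)&(v>80)&(v<228)&(hsv[...,0]>75)&(hsv[...,0]<140)&(hsv[...,2]>110)&(abs(W[...,2])<.08)&(abs(W[...,1])<.08)
m=cv2.erode(m.astype(np.uint8),np.ones((3,3)))>0
q=W[m]; k=np.ones(len(q),bool)
for _ in range(5):
    c0=q[k].mean(0); N=np.linalg.svd(q[k]-c0,full_matrices=False)[2][2]; N*=-np.sign(N[2]); k=abs((q-c0)@N)<.003
print(len(q),k.mean(),'normal in tool',N.round(3),'tilt about y deg',np.degrees(np.arctan2(N[0],-N[2])),'about x',np.degrees(np.arctan2(N[1],-N[2])),'c0',c0.round(4),q[k].min(0).round(4),q[k].max(0).round(4))
E
python3 tilt.py
```

```text
9588 1.0 normal in tool [ 0.576 -0.    -0.817] tilt about y deg 35.18877611904573 about x -0.01261278307901099 c0 [ 0.0153 -0.0012  0.0206] [ 0.0049 -0.0785  0.0121] [0.0262 0.0763 0.0294]
```

View pics/tilt.png

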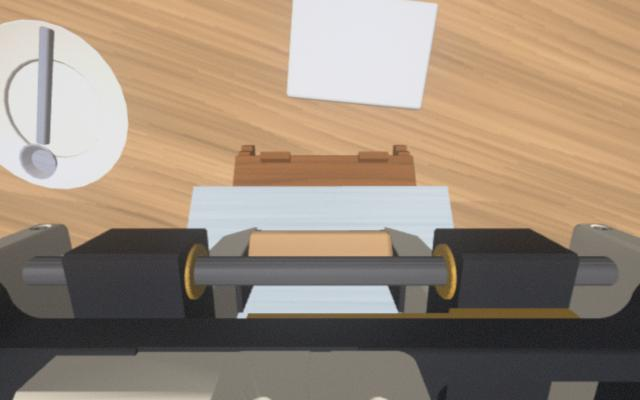

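The cover is held but keeps its 35° tilt. I'll level it by pressing its low edge down on free bench, so next I check for a free spot.

```bash
python3 - <<'E'
from h import *
p,d,_=load('scene'); W=cloud('scene',d); q=W[np.isfinite(W[...,2])]
for x in np.arange(.3,.62,.05):
    for y in list(np.arange(-.6,-.4,.05))+list(np.arange(.4,.6,.05)):
        r=np.hypot(x,y)
        if r>.74 or r<.42: continue
        k=(abs(q[:,0]-x)<.13)&(abs(q[:,1]-y)<.11)&(q[:,2]<.4)
        if k.sum()>300 and np.percentile(q[k,2],99.8)<.012: print(x.round(2),y.round(2),k.sum(),q[k,2].max().round(3))
pk=(p[...,0]>p[...,1]+60)&(p[...,2]>p[...,1]+30); print('pink',W[pk][:,:2].min(0),W[pk][:,:2].max(0))
E
```

```text
0.3 -0.6 4778 0.007
0.3 -0.55 4825 0.007
0.3 -0.5 4721 0.007
0.3 -0.45 4560 0.006
0.3 0.45 8100 0.013
0.3 0.5 8314 0.013
0.3 0.55 8553 0.013
0.35 -0.6 5005 0.007
0.35 -0.55 5038 0.007
0.35 0.5 8781 0.013
0.35 0.55 9027 0.013
0.4 -0.6 5242 0.007
0.4 -0.55 5285 0.007
0.4 0.5 9303 0.013
0.4 0.55 9546 0.013
0.45 -0.55 5522 0.007
0.45 0.5 9785 0.012
0.45 0.55 10062 0.011
0.5 0.5 10363 0.011Traceback (most recent call last):
  File "<stdin>", line 9, in <module>
    return umr_minimum(a, axis, None, out, keepdims, initial, where)
ValueError: zero-size array to reduction operation minimum which has no identity
```

Emit:
{"name": "send_rows", "arguments": {
  "targets": [
    [0.6,-0.01,-0.03,0.01,0],
    [0.6,-0.02,-0.045,0,0],
    [0.6,-0.02,-0.045,0,0],
    [0.6,-0.02,-0.045,0,0],
    [0.6,-0.02,-0.045,0,0]
  ]
}}

```text
time: 10.65
tool_pos: [0.4074, -0.4957, 0.2046]
tool_rot: [-3.137, 0.001, 0.318]
contact_force: [0.3, -0.7, -4.3]
opening: 0.0638
grip_force: 20.0
```

Emit:
{"name": "send_rows", "arguments": {
  "targets": [
    [0.6,-0.01,-0.015,-0.02,0],
    [0.6,0,0,-0.04,0],
    [0.6,0,0,-0.04,0],
    [0.6,0,0,-0.03,0],
    [0.6,0,0,0,0]
  ]
}}

```text
time: 11.15
tool_pos: [0.3962, -0.5058, 0.0698]
tool_rot: [-3.127, 0.003, 0.318]
contact_force: [0.4, 0.0, -5.2]
opening: 0.0638
grip_force: 20.0
```

Emit:
{"name": "send_rows", "arguments": {
  "targets": [
    [0.6,0,0,-0.01,0],
    [0.6,0,0,0,0]
  ]
}}

```text
time: 11.35
tool_pos: [0.3991, -0.51, 0.0672]
tool_rot: [-3.141, 0.0, 0.318]
contact_force: [-0.1, -0.5, -4.0]
opening: 0.0636
grip_force: 20.0
```

Emit:
{"name": "send_rows", "arguments": {
  "targets": [
    [0.6,0,0,-0.02,0],
    [0.6,0,0,-0.008,0],
    [0.6,0,0,0,0],
    [0.6,0,0,-0.003,0],
    [0.6,0,0,0,0]
  ]
}}

```text
time: 11.85
tool_pos: [0.3992, -0.5104, 0.0373]
tool_rot: [3.14, -0.0, 0.318]
contact_force: [-0.2, -0.1, -4.8]
opening: 0.064
grip_force: 20.0
```

Emit:
{"name": "send_rows", "arguments": {
  "targets": [
    [0.6,-0.003,-0.001,-0.003,0],
    [0.6,-0.003,-0.001,-0.002,0]
  ]
}}

```text
time: 12.05
tool_pos: [0.3932, -0.5128, 0.033]
tool_rot: [3.139, -0.001, 0.318]
contact_force: [-1.4, 1.7, 5.2]
opening: 0.0639
grip_force: 20.0
```

Contact at about the expected height (10 N net). I continue along the arc.

Emit:
{"name": "send_rows", "arguments": {
  "targets": [
    [0.6,-0.006,-0.002,-0.003,0],
    [0.6,-0.006,-0.002,-0.003,0]
  ]
}}

```text
time: 12.25
tool_pos: [0.381, -0.5165, 0.0257]
tool_rot: [3.14, -0.001, 0.318]
contact_force: [2.2, 0.4, -0.7]
opening: 0.0639
grip_force: 20.0
```

Emit:
{"name": "send_rows", "arguments": {
  "targets": [
    [0.6,-0.006,-0.002,-0.003,0],
    [0.6,-0.005,-0.002,-0.003,0]
  ]
}}

```text
time: 12.45
tool_pos: [0.3695, -0.5202, 0.0191]
tool_rot: [-3.142, -0.0, 0.318]
contact_force: [1.4, 0.9, -0.5]
opening: 0.064
grip_force: 20.0
```

```bash
python3 tilt.py
```

```text
18387 1.0 normal in tool [ 0.139  0.    -0.99 ] tilt about y deg 7.968629121321585 about x 0.008694495380275778 c0 [ 0.0279 -0.0017  0.0079] [ 0.0081 -0.0788  0.0031] [0.0462 0.0763 0.0123]
```

Working well: the tilt is down to 8°. A few mm further.

Emit:
{"name": "send_rows", "arguments": {
  "targets": [
    [0.6,-0.005,-0.001,-0.003,0],
    [0.6,0,0,-0.002,0],
    [0.6,0,0,0,0]
  ]
}}

```text
time: 12.8
tool_pos: [0.3641, -0.5215, 0.0145]
tool_rot: [3.141, 0.001, 0.318]
contact_force: [-2.0, -0.5, -0.2]
opening: 0.0636
grip_force: 20.0
```

```bash
python3 tilt.py
```

```text
19847 1.0 normal in tool [ 0.039  0.    -0.999] tilt about y deg 2.206881222254146 about x 0.006163070957521869 c0 [ 0.0303 -0.0016  0.005 ] [ 0.0086 -0.0786  0.002 ] [0.0494 0.0766 0.0078]
```

Emit:
{"name": "send_rows", "arguments": {
  "targets": [
    [0.6,-0.001,0,-0.001,0],
    [0.6,0,0,-0.001,0],
    [0.6,0,0,0,0]
  ]
}}

```text
time: 13.15
tool_pos: [0.3639, -0.5215, 0.0128]
tool_rot: [3.141, 0.0, 0.318]
contact_force: [-3.5, -1.6, 2.6]
opening: 0.0637
grip_force: 20.0
```

```bash
python3 tilt.py
```

```text
20359 1.0 normal in tool [ 0.006  0.001 -1.   ] tilt about y deg 0.3561088465866913 about x 0.05243760635208487 c0 [ 0.0312 -0.0012  0.004 ] [ 0.0088 -0.0786  0.0012] [0.0505 0.0761 0.0064]
```

Emit:
{"name": "send_rows", "arguments": {
  "targets": [
    [0.6,0,0,0.01,0],
    [0.6,0,0,0.04,0],
    [0.6,0,0,0.05,0],
    [0.6,0,0,0.05,0],
    [0.6,0,0,0.04,0]
  ],
  "grip_force": 25
}}

```text
time: 13.7
tool_pos: [0.3646, -0.5202, 0.2051]
tool_rot: [3.141, -0.001, 0.319]
contact_force: [0.3, -0.5, -5.0]
opening: 0.0636
grip_force: 25.0
```

Emit:
{"name": "send_rows", "arguments": {
  "targets": [
    [0.6,0.005,0.03,0,0],
    [0.6,0.006,0.045,0,0],
    [0.6,0.007,0.045,0,-0.03],
    [0.6,0.007,0.045,0,-0.03],
    [0.6,0.007,0.045,0,-0.03]
  ]
}}

```text
time: 14.2
tool_pos: [0.3958, -0.308, 0.202]
tool_rot: [-3.139, 0.0, 0.227]
contact_force: [1.8, 0.3, -5.6]
opening: 0.0639
grip_force: 25.0
```

Emit:
{"name": "send_rows", "arguments": {
  "targets": [
    [0.6,0.007,0.045,0,-0.03],
    [0.6,0.007,0.045,0,-0.03],
    [0.6,0.007,0.045,0,-0.03],
    [0.6,0.007,0.045,0,-0.03],
    [0.6,0.007,0.045,0,-0.03]
  ]
}}

```text
time: 14.7
tool_pos: [0.4303, -0.0833, 0.2023]
tool_rot: [-3.14, 0.001, 0.077]
contact_force: [0.6, -0.2, -4.3]
opening: 0.064
grip_force: 25.0
```

Emit:
{"name": "send_rows", "arguments": {
  "targets": [
    [0.6,0.007,0.045,0,-0.03],
    [0.6,0.007,0.045,0,-0.03],
    [0.6,0.007,0.045,0,-0.03],
    [0.6,0.007,0.045,0,-0.03],
    [0.6,0.007,0.045,0,-0.03]
  ]
}}

```text
time: 15.2
tool_pos: [0.4649, 0.1415, 0.2023]
tool_rot: [-3.141, 0.002, -0.072]
contact_force: [1.2, -0.2, -4.5]
opening: 0.0636
grip_force: 25.0
```

```bash
python3 tilt.py;  python3 -c "
from h import *
s=observe();print(s['tool_pos'],s['tool_rot'],s['contact_force'])"
```

```text
20654 1.0 normal in tool [ 0.009  0.    -1.   ] tilt about y deg 0.48855054345204996 about x 0.007363603082483915 c0 [ 0.0309 -0.0006  0.004 ] [ 0.0084 -0.0785  0.0014] [0.0506 0.0777 0.0067]
[0.46555695 0.14788444 0.20240605] [-3.13593263e+00  8.03185779e-04 -7.12200649e-02] [ 1.1466946   7.73161254 -4.84392092]
```

Emit:
{"name": "send_rows", "arguments": {
  "targets": [
    [0.6,0.002,0,0,-0.06],
    [0.6,0,0,0,-0.063],
    [0.6,0,0,0,0],
    [0.6,0,0,0,0],
    [0.6,0,0,0,0]
  ]
}}

```text
time: 15.75
tool_pos: [0.4677, 0.1389, 0.2024]
tool_rot: [3.142, 0.001, -0.194]
contact_force: [0.7, -0.1, -5.3]
opening: 0.064
grip_force: 25.0
```

```bash
python3 tilt.py;  python3 -c "
from h import *
s=observe();print(s['tool_pos'],s['tool_rot'],s['contact_force'])"
```

```text
20351 1.0 normal in tool [ 0.008  0.    -1.   ] tilt about y deg 0.44956173504564195 about x 0.02196659059257209 c0 [ 0.0308 -0.0006  0.004 ] [ 0.0082 -0.0783  0.0016] [0.0506 0.0773 0.0063]
[0.46776666 0.13888131 0.2024868 ] [ 3.14157585e+00  5.20992143e-04 -1.94371594e-01] [ 0.7364447  -0.74115753 -4.44432006]
```

View pics/tilt.png

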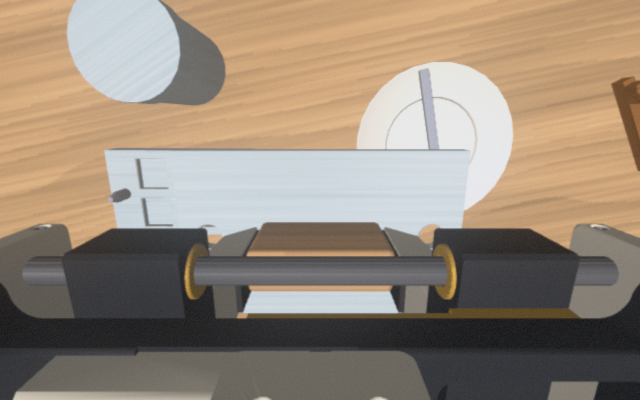

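The base's +y end with its pin is visible at (121,195), just beyond the cover. The cover's front edge is at v≈150 and its right end at u≈467. The cover is level and parallel to the base. I compute the offset in the tool frame from the depth.

```bash
python3 - <<'E'
from h import *
p,d,z=load('wrist'); Z=dict(pos=np.zeros(3),rot=np.zeros(3)); W=cloud('wrist',d,Z)
v,u=np.mgrid[:400,:640]; hsv=cv2.cvtColor(p,cv2.COLOR_RGB2HSV)
al=(hsv[...,0]>75)&(hsv[...,0]<140)&(v<226)
cov=al&(abs(W[...,2])<.03)&(u>150)&(u<490)&(v>120)
base=(W[...,2]>.165)&(W[...,2]<.192)&(u>90)&(u<172)&(v>140)&(v<226)&al
def rowedge(m,us,zz):  # front edge
    r=[]
    for a in us:
        k=np.nonzero(m[:,a])[0]
        if len(k): t=ray('wrist',a,k.min()-.5,zz,Z); r.append(t[:2])
    r=np.array(r); f=np.polyfit(r[:,1],r[:,0],1); return np.median(r[:,0]),f
print('cover front x',rowedge(cov,range(200,440),.005),)
fb=rowedge(base,range(112,165),.1785); print('base front',fb)
for nm,m,zz,sd in [('cover right',cov,.004,1),('cover left',cov,.004,-1),('base left',base,.1785,-1)]:
    e=[]
    for b in range(158,220,2):
        k=np.nonzero(m[b])[0]
        if len(k): e.append(ray('wrist',(k.max()+.5) if sd>0 else k.min()-.5,b,zz,Z)[1])
    print(nm,np.round(e[::4],4),np.median(e))
pin=(np.hypot(u-121,v-195)<16)&(W[...,2]>.140)&(W[...,2]<.166); q=W[pin]; print('pin',len(q),q.mean(0),cv2.minEnclosingCircle(q[:,:2].astype(np.float32)),q[:,2].min())
t=q[q[:,2]<.155]; print(t.mean(0))
E
```

```text
cover front x (np.float64(0.05060773517225669), array([0.00379986, 0.05069973]))
base front (np.float64(0.032778015014112885), array([0.00047123, 0.03287041]))
cover right [0.0774 0.0774 0.0773 0.0773 0.0773 0.0779 0.0779 0.0773] 0.0774733694366113
cover left [-0.0782 -0.0787 -0.0787 -0.0786 -0.0786 -0.0786 -0.0786 -0.0786] -0.0784604348256424
base left [-0.2326 -0.233  -0.2323 -0.2328 -0.2332 -0.2169 -0.233  -0.2324] -0.23263172287586054
pin 142 [-0.01399399 -0.21368347  0.15800079] ((-0.01473831944167614, -0.21537946164608002), 0.006036798004060984) 0.15061437225655544
[-0.01475739 -0.2152628   0.15272977]
```

Emit:
{"name": "send_rows", "arguments": {
  "targets": [
    [0.6,0.004,0.04,0,0],
    [0.6,0.004,0.045,0,0],
    [0.6,0.004,0.045,0,0],
    [0.6,0,0.024,-0.02,0],
    [0.6,0,0,-0.04,0]
  ]
}}

```text
time: 16.3
tool_pos: [0.482, 0.2972, 0.1446]
tool_rot: [-3.136, -0.007, -0.191]
contact_force: [0.7, -0.7, -5.4]
opening: 0.0637
grip_force: 25.0
```

Emit:
{"name": "send_rows", "arguments": {
  "targets": [
    [0.6,0,0,-0.04,0],
    [0.6,0,0,-0.02,0],
    [0.6,0,0,-0.01,0],
    [0.6,0,0,0,0],
    [0.6,0,0,0,0]
  ]
}}

```text
time: 16.8
tool_pos: [0.481, 0.2932, 0.0737]
tool_rot: [-3.14, -0.002, -0.195]
contact_force: [0.0, -0.3, -4.5]
opening: 0.0641
grip_force: 25.0
```

```bash
cat > fit.py <<'E'
from h import *
grab('wrist'); p,d,z=load('wrist'); print(z['pos'].round(4),z['rot'].round(4)); Z=dict(pos=np.zeros(3),rot=np.zeros(3)); W=cloud('wrist',d,Z)
zb=z['pos'][2]-.024; print('base z in tool',zb)
r=[];c=[]
for a in range(210,430,4):
    col=W[:,a,:]; k=np.nonzero((abs(col[:,2]-zb)<.008)&(np.arange(400)>90)&(np.arange(400)<200))[0]
    kc=np.nonzero((abs(col[:,2]-.004)<.01)&(np.arange(400)>90)&(np.arange(400)<220))[0]
    if len(kc): c.append([a,kc.min(),ray('wrist',a,kc.min()-.5,.004,Z)[0]])
    if len(k): r.append([a,k.min(),len(k),ray('wrist',a,k.min()-.5,zb,Z)[0]])
r=np.array(r);c=np.array(c); print('cover',np.median(c,0)); print('base',len(r),np.median(r,0) if len(r) else '')
print([(int(b),W[b,320].round(4).tolist()) for b in range(int(np.median(c[:,1]))-14,int(np.median(c[:,1]))+3)])
E
python3 fit.py
```

```text
[0.481  0.2932 0.0737] [-3.1404e+00 -1.7000e-03 -1.9520e-01]
base z in tool 0.049697959435840454
cover [3.18000000e+02 1.49000000e+02 5.12250908e-02]
base 55 [3.18000000e+02 1.44000000e+02 5.00000000e+00 4.99515368e-02]
[(135, [0.0542, -0.0007, 0.0727]), (136, [0.0534, -0.0007, 0.0741]), (137, [0.0527, -0.0007, 0.0735]), (138, [0.052, -0.0007, 0.0735]), (139, [0.0513, -0.0007, 0.0723]), (140, [0.0505, -0.0007, 0.0733]), (141, [0.0498, -0.0007, 0.0735]), (142, [0.0491, -0.0007, 0.073]), (143, [0.049, -0.0007, 0.0651]), (144, [0.0491, -0.0007, 0.056]), (145, [0.0491, -0.0007, 0.0489]), (146, [0.0484, -0.0007, 0.0486]), (147, [0.0476, -0.0007, 0.0505]), (148, [0.047, -0.0007, 0.0502]), (149, [0.0504, -0.0007, 0.0096]), (150, [0.0504, -0.0007, 0.0043]), (151, [0.05, -0.0007, 0.0036])]
```

Emit:
{"name": "send_rows", "arguments": {
  "targets": [
    [0.6,-0.0013,0,-0.006,0],
    [0.6,0,0,0,0],
    [0.6,0,0,-0.003,0],
    [0.6,0,0,-0.003,0],
    [0.6,0,0,0,0]
  ],
  "grip_force": 20
}}

```text
time: 17.35
tool_pos: [0.4784, 0.2928, 0.0601]
tool_rot: [3.141, 0.001, -0.195]
contact_force: [-0.3, -0.5, -5.1]
opening: 0.0643
grip_force: 20.0
```

Emit:
{"name": "send_rows", "arguments": {
  "targets": [
    [0.6,0,0,-0.003,0],
    [0.6,0,0,0,0]
  ]
}}

```text
time: 17.55
tool_pos: [0.4785, 0.2929, 0.0571]
tool_rot: [3.141, 0.001, -0.195]
contact_force: [-0.3, 0.3, -4.6]
opening: 0.0639
grip_force: 20.0
```

Emit:
{"name": "send_rows", "arguments": {
  "targets": [
    [0.6,0,0,-0.003,0],
    [0.6,0,0,0,0]
  ]
}}

```text
time: 17.75
tool_pos: [0.4786, 0.2929, 0.0542]
tool_rot: [3.141, 0.0, -0.195]
contact_force: [-0.2, 0.4, -5.2]
opening: 0.064
grip_force: 20.0
```

```bash
python3 fit.py
```

```text
[0.4786 0.2929 0.0542] [ 3.1413e+00  4.0000e-04 -1.9510e-01]
base z in tool 0.030157093398859594
cover [3.18000000e+02 1.49000000e+02 5.12235244e-02]
base 55 [3.1800000e+02 1.4300000e+02 6.0000000e+00 5.2184646e-02]
[(135, [0.0553, -0.0007, 0.0531]), (136, [0.0547, -0.0007, 0.0522]), (137, [0.054, -0.0007, 0.0524]), (138, [0.0533, -0.0007, 0.0532]), (139, [0.0526, -0.0007, 0.0533]), (140, [0.052, -0.0007, 0.0537]), (141, [0.0515, -0.0007, 0.0506]), (142, [0.0516, -0.0007, 0.0413]), (143, [0.0514, -0.0007, 0.0362]), (144, [0.0515, -0.0007, 0.0282]), (145, [0.0508, -0.0007, 0.0296]), (146, [0.0501, -0.0007, 0.0299]), (147, [0.0496, -0.0007, 0.0293]), (148, [0.0489, -0.0007, 0.0303]), (149, [0.0504, -0.0007, 0.0093]), (150, [0.0505, -0.0007, 0.0035]), (151, [0.0499, -0.0007, 0.0048])]
```

Emit:
{"name": "send_rows", "arguments": {
  "targets": [
    [0.6,0.0008,0,-0.002,0],
    [0.6,0,0,-0.002,0],
    [0.6,0,0,0,0]
  ]
}}

```text
time: 18.1
tool_pos: [0.4795, 0.2929, 0.0503]
tool_rot: [3.141, 0.0, -0.195]
contact_force: [-0.2, -0.2, -4.8]
opening: 0.0637
grip_force: 20.0
```

Emit:
{"name": "send_rows", "arguments": {
  "targets": [
    [0.6,0,0,-0.003,0],
    [0.6,0,0,0,0]
  ]
}}

```text
time: 18.3
tool_pos: [0.4795, 0.293, 0.0472]
tool_rot: [3.142, 0.0, -0.195]
contact_force: [-0.1, 0.4, -6.0]
opening: 0.0636
grip_force: 20.0
```

Emit:
{"name": "send_rows", "arguments": {
  "targets": [
    [0.6,0,0,-0.003,0],
    [0.6,0,0,0,0]
  ]
}}

```text
time: 18.5
tool_pos: [0.4795, 0.293, 0.0442]
tool_rot: [3.142, 0.0, -0.195]
contact_force: [0.4, 0.7, -5.4]
opening: 0.0641
grip_force: 20.0
```

Both pins are in the holes with no force. I continue down to flush at TCP ≈ 0.037.

Emit:
{"name": "send_rows", "arguments": {
  "targets": [
    [0.6,0,0,-0.003,0],
    [0.6,0,0,-0.002,0],
    [0.6,0,0,0,0]
  ]
}}

```text
time: 18.8
tool_pos: [0.4795, 0.293, 0.0392]
tool_rot: [3.141, 0.0, -0.195]
contact_force: [0.5, 0.6, -5.6]
opening: 0.0641
grip_force: 20.0
```

Emit:
{"name": "send_rows", "arguments": {
  "targets": [
    [0.6,0,0,-0.0015,0],
    [0.6,0,0,0,0]
  ]
}}

```text
time: 19.0
tool_pos: [0.4795, 0.293, 0.0379]
tool_rot: [3.142, 0.0, -0.195]
contact_force: [1.0, -0.1, -5.6]
opening: 0.064
grip_force: 20.0
```

Emit:
{"name": "send_rows", "arguments": {
  "targets": [
    [0.6,0,0,-0.001,0],
    [0.6,0,0,0,0]
  ]
}}

```text
time: 19.2
tool_pos: [0.4795, 0.2929, 0.037]
tool_rot: [3.142, 0.0, -0.195]
contact_force: [1.1, 0.7, -5.2]
opening: 0.0641
grip_force: 20.0
```

Emit:
{"name": "send_rows", "arguments": {
  "targets": [
    [0.6,0,0,-0.0008,0],
    [0.6,0,0,0,0]
  ]
}}

```text
time: 19.4
tool_pos: [0.4795, 0.293, 0.0367]
tool_rot: [3.142, -0.0, -0.195]
contact_force: [-2.0, -0.4, 0.3]
opening: 0.0642
grip_force: 20.0
```

Emit:
{"name": "send_rows", "arguments": {
  "targets": [
    [0.6,0,0,-0.0008,0],
    [0.6,0,0,0,0]
  ]
}}

```text
time: 19.6
tool_pos: [0.4794, 0.293, 0.0365]
tool_rot: [-3.142, -0.0, -0.195]
contact_force: [-3.8, -0.8, 6.9]
opening: 0.0641
grip_force: 20.0
```

Emit:
{"name": "send_rows", "arguments": {
  "targets": [
    [0.71,0,0,0,0],
    [0.73,0,0,0,0],
    [0.74,0,0,0,0],
    [0.74,0,0,0,0],
    [0.74,0,0,0,0]
  ]
}}

```text
time: 20.1
tool_pos: [0.4796, 0.2929, 0.0354]
tool_rot: [3.141, 0.0, -0.195]
contact_force: [0.0, 0.5, 0.2]
opening: 0.0677
grip_force: 0.0
```

Emit:
{"name": "send_rows", "arguments": {
  "targets": [
    [0.74,0,0,0.003,0],
    [0.74,0,0,0.005,0],
    [0.74,0,0,0.015,0],
    [0.74,0,0,0.02,0],
    [0.74,0,0,0.03,0]
  ]
}}

```text
time: 20.6
tool_pos: [0.4787, 0.2926, 0.1083]
tool_rot: [3.14, 0.002, -0.195]
contact_force: [0.4, 0.7, -0.2]
opening: 0.0677
grip_force: 0.0
```

Emit:
{"name": "send_rows", "arguments": {
  "targets": [
    [0.74,0,0,0.04,0],
    [0.74,0,0,0.04,0],
    [0.74,0,0,0.03,0],
    [0.74,0,0,0,0],
    [0.74,0,0,0,0]
  ]
}}

```text
time: 21.1
tool_pos: [0.4795, 0.293, 0.2191]
tool_rot: [-3.141, -0.001, -0.195]
contact_force: [0.2, 0.8, -0.1]
opening: 0.0677
grip_force: 0.0
```

```bash
python3 - <<'E'
from h import *
grab('wrist'); p,d,z=load('wrist'); print(z['pos'].round(4)); W=cloud('wrist',d,z)
v,u=np.mgrid[:400,:640]; hsv=cv2.cvtColor(p,cv2.COLOR_RGB2HSV)
X=W-np.array([.482,.293,0]); m=(np.hypot(X[...,0],X[...,1])<.1)&(hsv[...,0]>75)&(hsv[...,0]<140)&(abs(W[...,2]-.035)<.02)&(v<226)
q=W[m]; A=np.c_[q[:,:2],np.ones(len(q))]; k=np.ones(len(q),bool)
for _ in range(4):
    f=np.linalg.lstsq(A[k],q[k,2],rcond=None)[0]; k=abs(A@f-q[:,2])<.003
print('plane slope',f[:2].round(4),'height',np.median(q[k,2]).round(4),len(q),k.mean())
grab('scene'); p2,d2,_=load('scene'); W2=cloud('scene',d2)
v,u=np.mgrid[:400,:640]; zz=W2[...,2]
def desc(mm,nm):
    n,l,s,c=cv2.connectedComponentsWithStats(mm.astype(np.uint8)); i=1+s[1:,4].argmax(); q=W2[l==i]
    r=cv2.minAreaRect(q[:,:2].astype(np.float32)*1000); print(nm,len(q),q.mean(0).round(4),np.round(r[0],1),np.round(r[1],1))
box=lambda a,b,c,e:(u>a)&(u<b)&(v>c)&(v<e)
desc(box(350,400,250,310)&(zz>.11)&(zz<.13),'can'); desc(box(260,345,165,235)&(zz>.005)&(zz<.025),'dish'); desc(box(140,205,170,220)&(zz>.064)&(zz<.076),'tubtop')
h2=cv2.cvtColor(p2,cv2.COLOR_RGB2HSV); sp=box(260,345,165,235)&(p2.max(-1)<165)&(h2[...,0]>90)&(h2[...,0]<140); print('spoon',sp.sum(),W2[sp].mean(0).round(3),W2[sp].min(0).round(3),W2[sp].max(0).round(3))
E
```

```text
[0.4795 0.293  0.2191]
plane slope [-0.0012 -0.0003] height 0.0327 9743 0.9880940162167711
can 1073 [0.6135 0.256  0.1168] [612.4 255.4] [79.3 78.7]
dish 2106 [0.4781 0.0135 0.0126] [479.4  14.5] [166.7 162.6]
tubtop 1477 [ 0.6282 -0.2741  0.0685] [ 627.3 -275.4] [ 86.4 121.9]
spoon 464 [nan nan nan] [nan nan nan] [nan nan nan]
```

```bash
python3 -c "
from cell import hand_in
print(hand_in())"
```

```text
the job is handed in; nothing more can be done
None
```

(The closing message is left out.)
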